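# Empty the flap-topped dust box into the bench drawer

## Robot

A 7-joint arm with a two-finger parallel gripper is mounted at the origin on a cart in front of the work surface, level with it; the furniture and walls round the work are solid. World frame = base frame: x ahead of the robot, y to its left, z up, the work surface at z = 0. Lengths are in m, angles in degrees, forces in N, time in s.
With the tool pointing down it reaches from about 0.425 to 0.875 m from the base axis. Payload 4.7 kg.
Tool frame: the origin (TCP) lies between the finger pads; the fingertips stand 8 mm ahead of it and the grasp point (between the pads) lies 11 mm behind it (bot.tcp_to_tips is the distance from the TCP to the fingertips, in m); z points along the fingers, y is the direction in which the jaws open and shut (so a half turn about z gives the same grasp; the last joint's range is limited). The gripper opens to 87 mm and grips with 3 to 60 N. Pads are 19 mm wide; open, the fingers measure 117 mm over their backs; the gripper's body (75 mm by 190 mm) begins 51 mm behind the grasp point.
Start: joints at [-72.302, 18.392, -4.016, 83.108, 1.295, 78.541, -3.26], TCP at [0.189, 0.622, 0.231] pointing down, gripper open.
Joint ranges: [-163.93, 163.93], [-17.29, 119.83], [-79.2, 71.16], [3.27, 140.29], [-89.18, 269.18], [5.43, 117.66], [-154.24, 154.24]. Speed limits (degrees/s): [147.25, 147.25, 180, 180, 180, 180, 180].

## Interface

Orientations are given as [roll, pitch, yaw] about the fixed x, y, z axes, in that order (R = Rz(yaw) Ry(pitch) Rx(roll)).
In Python, from cell import monitor, snapshot, job, recognise, regions_of, bot gives the robot as it stands.
- The arm moves only by the tool drive_tool, never from a script. Its arguments are lists of equal length, an entry for each row: "slide": the shift along the world's x, y, z in cm, a list of three; "twist": the turn, a rotation vector about the world's x, y, z in rad, a list of three; "jaw": the opening in per cent of the stroke, from 0 (shut) to 100 (fully open). In form: {"slide": [[tx, ty, tz], ...], "twist": [[rx, ry, rz], ...], "jaw": [jaw, ...]}. A call has exactly 8 rows; each row is the pose to reach, as a shift and turn from the pose commanded when the call began; what a row does not reach only later rows make up. A row lasts 1/10 s, in which the tool goes at most 50 mm and 8.59 degrees, less where a joint would pass 70% of its speed; a pose out of reach is approached as far as the arm can. A call with a gripper value outside its range is refused whole. The fingers move at their own pace and stop on an object; the grip force is fixed at half the most. Time passes only in rows, so rows that repeat a pose let the fingers close, or fill a call up. It gives the time, the measured TCP pose, the force and the opening at its end, in the units of the state.
- monitor.state(): the state, without advancing time (a new reading comes with each control period).
- snapshot(name): name is "scene" or "top" or "wrist"; returns a dict with "frame" (480x640x3 uint8, red, green, blue), "depth" (480x640 float32, m along the optical axis (not along the pixel's ray), 0 where there is no reading), "intrinsics" (3x3 intrinsics, pixels), "k1" (the pictures are not rectified: a ray, as slopes to the right and down, at radius r is drawn at 1 + k1 r^2 times it, then the intrinsics apply), "rvec" (rotation vector, rad) and "tvec" (3), from world to camera coordinates, as OpenCV has them. Camera axes: x right, y down, z forward; pixel columns grow to the right and rows downward; lengths in m; the calibration is good to about 2 mm. A picture is of the moment at which its call begins.
- job.close_job(): hands the job in, once; it reports no verdict.
Trained networks look in a picture, given as the dict that the camera call returned (one of the last four; its "shot" number tells which), for a name from the list of things; names that differ only in an ending like _2 or _b are one class to them, and where a whole thing is asked for, a point or a joint stands for the part that bears it (a point fixed in the world has none). Each returns a list of dicts, best first, with "conf" (0 to 1); they miss things now and then, are a little off and sometimes report something else, mostly with a low value. They report only what shows in the picture. A call takes as long as a camera call.
- recognise(picture, name): "position" ([x, y, z] in m, in world coordinates, good to about 4 mm: the middle of the surface that is visible of it).
- regions_of(picture, name): "pixels" (480x640 bool, what is visible of it).
The state is a dict: "t": time; "joints": joint angles; "dq": joint speeds; "joint_efforts": joint torques, N m; "tcp_pos": TCP position; "orientation": TCP orientation; "wrist_force": force on the tool from outside, world axes, zero at the start; "torque": the same for the moment, N m; "opening": finger opening in m.
Only numpy, scipy, OpenCV 4.12 (cv2) and the standard library are available. Lean on these libraries where they do the work, as an engineer would, in place of code of your own. Each camera call takes 0.05 s, during which the arm holds its last target. There are 200 camera calls.

## Task

Put the polishing and carving supplies away: pull the little cabinet's drawer open by its handle, lift the clear flap of the wooden dust box right back, and move everything that lies in the box (two to four of: blue wax block, red burr case, yellow pot, red-and-white rouge pot) into the drawer, each standing right way up on the drawer's floor. Then close the flap and push the drawer fully home. Leave the steel cube, the steel bar and the cream pot on the bench where they are.

Things in the scene. Friction and masses are not known exactly. Their poses are not given: they have to be found in the camera images.
- flap_box: open-topped pale wooden dust box under a clear flap, fixed to the bench; 160 (x) x 205 (y) x 92 mm high, walls 6 mm, origin at the centre of its underside, standing at the left; its -x side (front) faces about half towards the robot and half to the middle of the bench. Floor 34 mm above the bench; a grey padded margin 5 mm higher than the floor runs round inside the walls (14 mm wide at front and back, 20 mm at the sides), so the items lie in a recess 120 x 153 mm
- flap (a joint): hinge of the clear flap (160 x 205 x 5 mm, 0.12 kg) along the box's far (+x) top edge; 0 = shut, grows as the front edge rises, 1.57 = upright, stop at 1.8. Gravity shuts it: let go below about 1.45 it falls shut, taken back to about 1.7 or more it rests leaning on its stop
- flap_hinge (a point): point on the flap's hinge line, mid-width: the far top edge of the box, 92 mm above the bench; its axes turn with the flap: y runs along the hinge line, x (shut) horizontally away from the front
- flap_handle (a point): middle of the flap's handle, a round steel bar of 8 mm diameter and 110 mm length parallel to the hinge, on two posts at its ends; with the flap shut it is above the front edge: 145 mm to the front of the hinge, 40 mm above the hinge and 35 mm clear above the flap's top face (centre line)
- cabinet: low wooden cabinet with one drawer, fixed to the bench; 185 (x) x 220 (y) x 80 mm high on a 25 mm dark plinth (top 105 mm above the bench), origin at the centre of its underside, 25 mm above the bench; it stands at the right and its -x side (front) with the drawer faces the middle of the bench, so the drawer pulls out roughly to the left (world +y)
- cabinet_drawer0 (a joint): how far the drawer is pulled out towards the cabinet's -x, in m: 0 = fully home, stop at 0.121; slides with about 1 N of friction and stays where it is left; at the start it is home or ajar by up to 30 mm
- cabinet_drawer0_handle (a point): middle of the drawer's handle, a level steel bar about 10 mm thick and 110 mm long parallel to the drawer front, 35 mm out from the front's face, 69 mm above the bench; axes as the cabinet
- drawer_floor (a point): centre of the drawer's inner floor (moves with the drawer), 47 mm above the bench; axes as the cabinet (-x is towards the drawer's front). Inside, the drawer measures 140 (x) x 178 (y) mm, its side and back walls stand 36 mm above this floor; the front panel is on the -x side and stands 46 mm above it; things up to 40 mm high pass under the cabinet top. With the drawer fully out the cabinet's top covers only the part beyond about x = +0.04
- wax_block: blue wax block, 30 (x) x 46 (y) x 19 mm high, origin at the centre of its underside
- burr_case: red round flat burr case, 36 mm diameter, 16 mm high, origin at the centre of its underside
- yellow_pot: yellow round pot, body 26 mm and lid 30 mm in diameter, 36 mm high (lid from 24 mm up), origin at the centre of its underside
- polish_red: rouge pot, red-and-white with a white lid, body 36 mm and lid 40 mm in diameter, 34 mm high (lid from 22 mm up), origin at the centre of its underside
- dapping_block: steel cube of 36 mm close in front of the white sandblasting cabinet (a fixed obstacle 0.33 m high that fills the middle of the bench from x = 0.56 m on, y from -0.30 to 0.15); to be left alone
- steel_parallel: plain steel bar, 30 x 60 x 22 mm, at the right, behind the upright rod stand (a fixed thin steel rod at about x 0.58, y -0.425, close to the cabinet; a monitor hangs over the right half of the bench from 0.73 m up); to be left alone
- flux_pot: cream open pot, 34 mm diameter, 42 mm high, near the left front corner of the bench; to be left alone

How it is judged:
By the outcome, as a careful person would: the job done as asked, in the order asked, and still so for the second after the job is handed in, with the robot touching nothing.
Of wax_block, burr_case, yellow_pot, polish_red only 2 to 4 are there at a start; the rules pass over those that are not, and their reading is None.
At some moment in a run one of wax_block, burr_case may be knocked a few centimetres aside while the robot is not near it.
It also fails if it takes over 210 s, if anything falls off the work surface, if the arm or the gripper's body presses on something with over 40 N, if the wrist force passes 120 N, or if a joint passes its speed limit or range.

## Working session

There is one attempt and no reset: what is moved stays moved. The work goes in short steps, Python scripts to look and compute and a tool call to move; the robot and the scene stay as the last step left them, time stands still between calls to the robot, and variables do not carry over. Pictures are saved under pics/ and viewed, about 12 in all and at most 16, crops included, and the job is handed in when it is done.

Besides the shell and the picture viewer there is one more tool, called after "Emit:" in YAML: its name, and indented under it one key for each argument. drive_tool: Moves the arm, as the interface text tells. Its arguments: {"type":"object","properties":{"slide":{"type":"array","items":{"type":"array","items":{"type":"number"}}},"twist":{"type":"array","items":{"type":"array","items":{"type":"number"}}},"jaw":{"type":"array","items":{"type":"number"}}},"required":["slide","twist","jaw"]}

```bash
ls; mkdir -p pics; cat > h.py <<'E'
import numpy as np, cv2
from cell import monitor, snapshot, job, recognise, regions_of, bot
def pts(p):
    """world points for every pixel (480x640x3), nan w/o depth"""
    K=p["intrinsics"]; d=p["depth"].astype(float); v,u=np.mgrid[:480,:640]
    x=(u-K[0][2])/K[0][0]; y=(v-K[1][2])/K[1][1]
    rd=np.hypot(x,y); r=rd.copy()
    for _ in range(10): r=rd/(1+p["k1"]*r*r)
    s=np.where(rd>0,r/np.maximum(rd,1e-9),1)
    c=np.stack([x*s*d,y*s*d,d],-1); R=cv2.Rodrigues(np.array(p["rvec"],float))[0]
    w=(c-np.array(p["tvec"]).ravel())@R
    w[d<=0]=np.nan
    return w
def save(p,n): cv2.imwrite("pics/"+n+".png",cv2.cvtColor(p["frame"],cv2.COLOR_RGB2BGR))
E
python3 - <<'E'
from h import *
s=monitor.state(); print(s)
for c in ("top","scene"):
    p=snapshot(c); save(p,c+"0")
    for n in "flap_box flap_hinge flap_handle cabinet cabinet_drawer0 cabinet_drawer0_handle drawer_floor wax_block burr_case yellow_pot polish_red dapping_block steel_parallel flux_pot".split():
        r=recognise(p,n); print(c,n,[(np.round(q["position"],3).tolist(),round(q["conf"],2)) for q in r[:3]])
E
```

```text
pics
{'t': 0.0, 'joints': array([-72.30054054,  18.43999327,  -4.01516577,  83.17492487,
         1.29592988,  78.5401686 ,  -3.25865125]), 'dq': array([-0.01556989,  0.0116871 ,  0.02724933, -0.00724041,  0.05715452,
        0.05124133,  0.04852255]), 'joint_efforts': array([-4.44802390e-04, -4.91278338e+01, -4.04314790e-01, -3.12533605e+01,
       -6.39710831e-02,  4.37267090e-02,  1.83898655e-04]), 'tcp_pos': array([0.18876678, 0.62142677, 0.22945067]), 'orientation': array([-1.79890206e+02,  6.73871248e-03,  1.63111485e+02]), 'wrist_force': array([ 0.92203583,  0.27226081, -0.54585542]), 'torque': array([-0.00086435,  0.01934209,  0.04503398]), 'opening': 0.08705276738853841}
top flap_box [([0.502, 0.243, 0.099], 0.74)]
top flap_hinge [([0.512, 0.254, 0.095], 0.56)]
top flap_handle [([0.514, 0.256, 0.098], 0.65)]
top cabinet [([0.373, -0.343, 0.103], 0.69)]
top cabinet_drawer0 []
top cabinet_drawer0_handle [([0.392, -0.293, 0.082], 0.97)]
top drawer_floor []
top wax_block []
top burr_case [([0.393, -0.288, 0.08], 0.47)]
top yellow_pot [([0.513, 0.255, 0.094], 0.2)]
top polish_red
[... 185 characters left out ...]
99], 0.77), ([0.5, 0.259, 0.098], 0.16)]
scene flap_hinge [([0.5, 0.258, 0.097], 0.73)]
scene flap_handle [([0.5, 0.261, 0.096], 0.57)]
scene cabinet [([0.44, -0.306, 0.076], 0.7), ([0.502, 0.256, 0.096], 0.66), ([0.251, 0.389, 0.03], 0.38)]
scene cabinet_drawer0 [([0.45, -0.286, 0.072], 0.61)]
scene cabinet_drawer0_handle [([0.449, -0.282, 0.074], 0.73)]
scene drawer_floor [([0.449, -0.28, 0.073], 0.61)]
scene wax_block []
scene burr_case [([0.439, -0.303, 0.079], 0.19)]
scene yellow_pot []
scene polish_red []
scene dapping_block [([0.503, -0.026, 0.023], 0.56)]
scene steel_parallel [([0.499, 0.257, 0.096], 0.68)]
scene flux_pot [([0.25, 0.388, 0.032], 0.61), ([0.504, -0.023, 0.023], 0.37)]
```

View pics/top0.png

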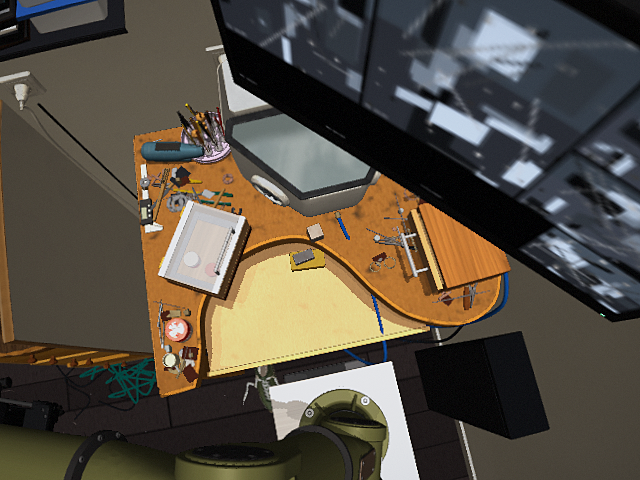

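View pics/scene0.png

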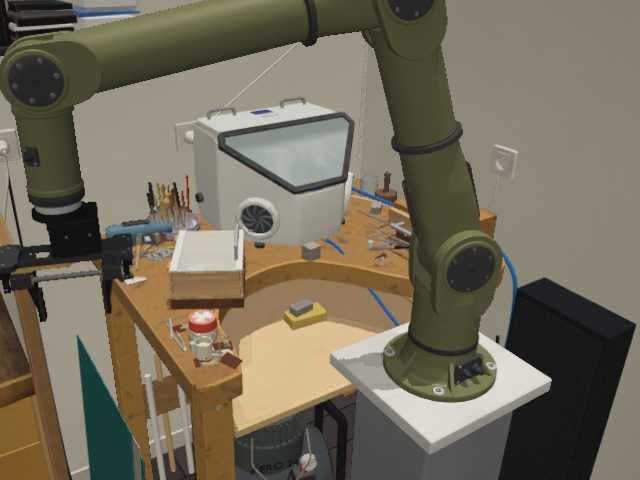

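The top view shows the box (corners about (190,200), (247,215), (222,297), (160,280)) with pots visible through the flap. The cabinet is at (460,250) with its handle bar at (412,250), and flux pot is at (170,360).

```bash
python3 - <<'E'
from h import *
p=snapshot("top"); w=pts(p)
def rect(m,n):
    q=w[m][:,:2]; r=cv2.minAreaRect((q*1000).astype(np.float32)); print(n,m.sum(),[np.round(a,1) for a in r],np.round(cv2.boxPoints(r)).tolist())
X,Y,Z=w[...,0],w[...,1],w[...,2]
cab=(X>0.2)&(X<0.7)&(Y<-0.2)&(Y>-0.7)
m=cab&(abs(Z-.105)<.008); m=cv2.erode(m.astype(np.uint8),np.ones((3,3)))>0; rect(m,"cabtop")
m=cab&(Z>.06)&(Z<.085)&(Y>-.33); n=regions_of(p,"cabinet_drawer0_handle"); rect(n[0]["pixels"]&(Z>.06),"hand")
bx=(X>0.25)&(X<0.75)&(Y>.15)&(Y<.5)
for z0,z1 in((.082,.105),(.12,.145),(.03,.08)):
    rect(bx&(Z>z0)&(Z<z1),(z0,z1))
E
python3 - <<'E'
import cv2
a=cv2.imread('pics/top0.png')
i=cv2.hconcat([cv2.resize(a[190:310,140:260],(480,480),interpolation=2),cv2.resize(a[190:310,380:460],(320,480),interpolation=2)])
cv2.imwrite('pics/crop0.png',i)
E
```

```text
cabtop 3549 [array([ 378.1, -343.4]), array([507.4, 153.5]), np.float64(43.7)] [[142.0, -463.0], [248.0, -574.0], [615.0, -224.0], [509.0, -113.0]]
hand 1171 [array([ 397. , -281.8]), array([214.9,  68.1]), np.float64(2.2)] [[288.0, -252.0], [291.0, -320.0], [506.0, -312.0], [503.0, -244.0]]
(0.082, 0.105) 4949 [array([517.3, 254.2]), array([168. , 207.6]), np.float64(61.5)] [[386.0, 230.0], [568.0, 131.0], [649.0, 278.0], [466.0, 377.0]]
(0.12, 0.145) 174 [array([484.4, 194.6]), array([  8.6, 119. ]), np.float64(61.3)] [[430.0, 219.0], [534.0, 162.0], [539.0, 170.0], [434.0, 227.0]]
(0.03, 0.08) 1762 [array([502.2, 277.4]), array([498.2, 255.8]), np.float64(1.3)] [[250.0, 400.0], [256.0, 144.0], [754.0, 155.0], [748.0, 411.0]]
```

View pics/crop0.png

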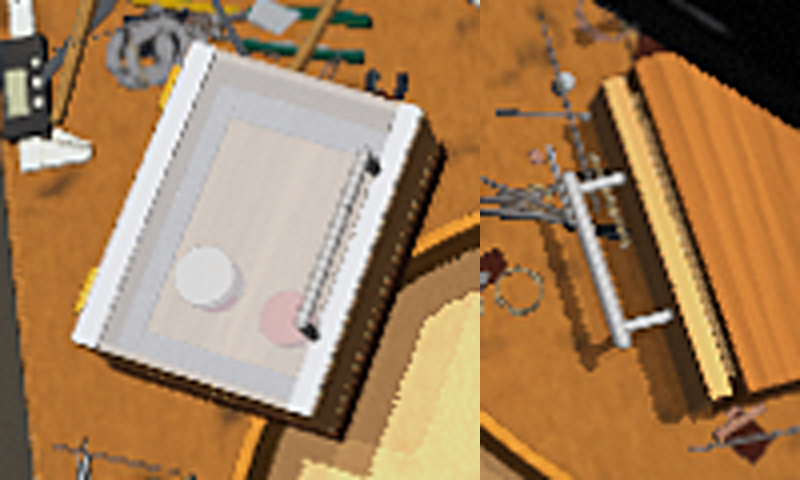

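The box holds two things: a white-lidded pot (crop (208,277)), which is the rouge pot, and a red disc (crop (285,318)), which is the burr case. The drawer handle runs from crop (572,180) to (622,340).

```bash
python3 - <<'E'
from h import *
p=snapshot("top"); w=pts(p); X,Y,Z=w[...,0],w[...,1],w[...,2]
def line(m,n):
    q=w[m]; q=q[np.isfinite(q).all(1)]; c=np.median(q,0); vx,vy,x0,y0=cv2.fitLine((q[:,:2]).astype(np.float32),cv2.DIST_HUBER,0,1e-4,1e-4).ravel()
    t=(q[:,:2]-[x0,y0])@[vx,vy]; e=np.array([[x0,y0]])+np.outer(np.percentile(t,[1,99]),[vx,vy])
    print(n,len(q),'ang',np.degrees(np.arctan2(vy,vx)),'ends',e.round(4).tolist(),'z',c[2])
u=np.arange(640)[None,:];v=np.arange(480)[:,None]
line((abs(u-(403+(v-235)*13/40))<3)&(v>235)&(v<275)&(Z>.055)&(Z<.09),'handle')
# drawer front top at z=.093
m=(u>405)&(u<450)&(v>205)&(v<292)
line(m&(abs(Z-.093)<.005),'front top')
mm=m&(Z>.099)&(Z<.112)&(X>.2); 
# cabinet top front edge: leftmost pixel per row
e=np.zeros_like(mm)
for r in range(212,285):
    c=np.where(mm[r])[0]
    if len(c): e[r,c[0]]=1
line(e,'top edge')
s=monitor.state(); print(s['t'],s['tcp_pos'],s['orientation'])
for r in range(205,292,6): print(r,[(c,round(float(Z[r,c]),3)) for c in range(400,446,3)])
E
```

```text
handle 183 ang 3.342177 ends [[0.3422, -0.2565], [0.4439, -0.2505]] z 0.07376253538176149
front top 572 ang 3.1279507 ends [[0.2915, -0.3009], [0.5026, -0.2894]] z 0.09296406508995018
top edge 73 ang 3.7059784 ends [[0.3001, -0.3139], [0.4876, -0.3018]] z 0.10360826563708521
1.65 [0.18889656 0.62193333 0.23056189] [-1.79999556e+02  3.48293309e-03  1.63108008e+02]
205 [(400, -0.003), (403, 0.0), (406, 0.002), (409, -0.0), (412, 0.003), (415, -0.001), (418, 0.105), (421, 0.108), (424, 0.104), (427, 0.106), (430, 0.107), (433, 0.738), (436, 0.742), (439, 0.745), (442, 0.748), (445, 0.752)]
211 [(400, 0.021), (403, 0.015), (406, -0.002), (409, -0.001), (412, 0.093), (415, 0.092), (418, 0.085), (421, 0.104), (424, 0.106), (427, 0.106), (430, 0.106), (433, 0.105), (436, 0.109), (439, 0.106), (442, 0.737), (445, 0.739)]
217 [(400, 0.001), (403, 0.002), (406, 0.0), (409, 0.061), (412, 0.079), (415, 0.095), (418, 0.091), (421, 0.097), (424, 0.104), (427, 0.107), (430, 0.105), (433, 0.106), (436, 0.107), (439, 0.109), (442, 0.104), (445, 0.108)]
223 [(400, 0.002), (403, -0.001), (406, 0.002), 
[... 1987 characters left out ...]
445, 0.105)]
277 [(400, 0.002), (403, 0.002), (406, -0.002), (409, -0.001), (412, 0.001), (415, 0.073), (418, 0.003), (421, 0.003), (424, 0.002), (427, 0.046), (430, 0.073), (433, 0.092), (436, 0.095), (439, 0.095), (442, 0.1), (445, 0.105)]
283 [(400, 0.001), (403, 0.003), (406, 0.001), (409, 0.001), (412, -0.002), (415, 0.003), (418, -0.002), (421, -0.001), (424, -0.001), (427, -0.001), (430, 0.053), (433, 0.077), (436, 0.093), (439, 0.094), (442, 0.079), (445, 0.105)]
289 [(400, 0.002), (403, -0.0), (406, -0.003), (409, 0.003), (412, -0.003), (415, 0.0), (418, -0.0), (421, -0.0), (424, 0.002), (427, -0.0), (430, -0.004), (433, 0.065), (436, 0.085), (439, 0.095), (442, 0.067), (445, 0.09)]
```

Emit:
drive_tool:
  slide:
    - [24,-32,0]
    - [24,-32,0]
    - [24,-32,0]
    - [24,-32,0]
    - [24,-32,0]
    - [24,-32,0]
    - [24,-32,0]
    - [24,-32,0]
  twist:
    - [0,0,0]
    - [0,0,0]
    - [0,0,0.353]
    - [0,0,0.353]
    - [0,0,0.353]
    - [0,0,0.353]
    - [0,0,0.353]
    - [0,0,0.353]
  jaw: [24,24,24,24,24,24,24,24]

```text
t: 2.45
tcp_pos: [0.4272, 0.3038, 0.231]
orientation: [179.9, 0.0, -176.7]
wrist_force: [0.6, 0.9, -1.0]
opening: 0.0312
```

Emit:
drive_tool:
  slide:
    - [3,-30,0]
    - [3,-30,0]
    - [3,-30,0]
    - [3,-30,0]
    - [3,-30,0]
    - [3,-30,0]
    - [3,-38,0]
    - [3,-38,0]
  twist:
    - [0,0,0]
    - [0,0,0]
    - [0,0,0]
    - [0,0,0]
    - [0,0,0]
    - [0,0,0]
    - [0,0,0]
    - [0,0,0]
  jaw: [24,24,24,24,24,24,24,24]

```text
t: 3.25
tcp_pos: [0.4557, -0.0787, 0.2311]
orientation: [-180.0, 0.1, -176.9]
wrist_force: [-0.2, 0.7, 0.1]
opening: 0.0213
```

Emit:
drive_tool:
  slide:
    - [-1,-8,0]
    - [-3.4,-17.4,0]
    - [-3.4,-17.4,-5]
    - [-3.4,-17.4,-10]
    - [-3.4,-17.4,-10]
    - [-3.4,-17.4,-10]
    - [-3.4,-17.4,-10]
    - [-3.4,-17.4,-10]
  twist:
    - [0,0,0]
    - [0,0,0]
    - [0,0,0]
    - [0,0,0]
    - [0,0,0]
    - [0,0,0]
    - [0,0,0]
    - [0,0,0]
  jaw: [24,24,24,24,24,24,24,24]

```text
t: 4.05
tcp_pos: [0.4239, -0.2478, 0.1322]
orientation: [-180.0, 0.2, -176.6]
wrist_force: [-0.0, 0.7, 0.1]
opening: 0.021
```

```bash
python3 - <<'E'
from h import *
s=monitor.state(); print(s['t'],s['tcp_pos'],s['orientation'],s['opening'])
p=snapshot("wrist"); save(p,"w1"); print([(q['position'],q['conf']) for q in recognise(p,"cabinet_drawer0_handle")])
w=pts(p); Z=w[...,2]; m=regions_of(p,"cabinet_drawer0_handle")
if m:
    q=w[m[0]["pixels"]&(Z>.06)&(Z<.085)]; print(len(q),q.min(0),q.max(0),np.median(q,0), np.polyfit(q[:,0],q[:,1],1))
E
```

```text
4.05 [ 0.42385598 -0.24781452  0.13221388] [-1.79981504e+02  1.60063754e-01 -1.76561281e+02] 0.020966746487209805
[([0.3663, -0.2929, 0.0836], 0.71)]
9843 [ 0.2916817  -0.32182063  0.06000581] [ 0.45903441 -0.24424969  0.08499451] [ 0.37185545 -0.28335146  0.07383841] [ 0.19516022 -0.35101925]
```

View pics/w1.png

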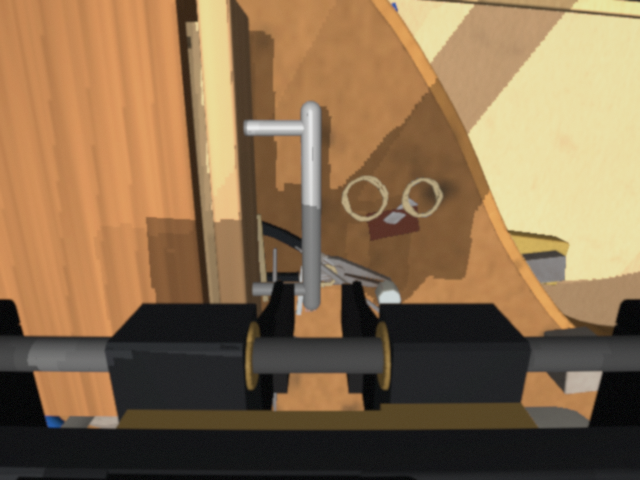

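The wrist view shows the bar from (311,105) to (312,305), with a post at (275,288). The jaw centre is at about u=318.

```bash
python3 - <<'E'
from h import *
p=snapshot("wrist"); w=pts(p)
for v in (108,130,160,200,240,280,300,306):
    print(v,[np.round(w[v,u],4).tolist() for u in (306,312,317)])
print(w[288,265:300:8].round(4).tolist())
E
```

```text
108 [[0.3389, -0.2583, 0.0736], [0.3387, -0.2552, 0.0735], [0.3386, -0.2527, 0.072]]
130 [[0.3498, -0.2577, 0.0739], [0.3496, -0.2546, 0.0737], [0.3495, -0.252, 0.0733]]
160 [[0.3652, -0.2569, 0.0744], [0.365, -0.2538, 0.0744], [0.365, -0.2511, 0.0729]]
200 [[0.387, -0.2558, 0.0732], [0.3866, -0.2526, 0.0742], [0.3865, -0.2498, 0.0737]]
240 [[0.4098, -0.2547, 0.0739], [0.4093, -0.2513, 0.0747], [0.4099, -0.2484, 0.0724]]
280 [[0.4346, -0.2534, 0.0731], [0.4343, -0.2499, 0.0732], [0.4344, -0.247, 0.0725]]
300 [[0.4472, -0.2527, 0.0737], [0.4463, -0.2492, 0.0749], [0.4472, -0.2462, 0.0728]]
306 [[0.4513, -0.2525, 0.0733], [0.45, -0.249, 0.0755], [0.4515, -0.246, 0.0723]]
[[0.442, -0.2775, 0.0713], [0.4131, -0.2668, 0.1322], [0.4129, -0.2634, 0.1322], [0.4142, -0.2602, 0.1291], [0.4412, -0.2585, 0.0706]]
```

Emit:
drive_tool:
  slide:
    - [-0.2,-0.3,-2]
    - [-0.2,-0.3,-5]
    - [-0.2,-0.3,-7.2]
    - [-0.2,-0.3,-7.2]
    - [-0.2,-0.3,-7.2]
    - [-0.2,-0.3,-7.2]
    - [-0.2,-0.3,-7.2]
    - [-0.2,-0.3,-7.2]
  twist:
    - [0,0,0]
    - [0,0,0]
    - [0,0,0]
    - [0,0,0]
    - [0,0,0]
    - [0,0,0]
    - [0,0,0]
    - [0,0,0]
  jaw: [24,24,24,24,2,2,2,2]

```text
t: 5.05
tcp_pos: [0.4214, -0.2518, 0.06]
orientation: [-180.0, 0.2, -176.6]
wrist_force: [-0.6, 0.8, 6.2]
opening: 0.0103
```

Emit:
drive_tool:
  slide:
    - [-0.1,1.5,0]
    - [-0.18,3,0]
    - [-0.27,4.5,0]
    - [-0.36,6,0]
    - [-0.44,7.5,0]
    - [-0.52,9,0]
    - [-0.6,10,0]
    - [-0.6,10,0]
  twist:
    - [0,0,0]
    - [0,0,0]
    - [0,0,0]
    - [0,0,0]
    - [0,0,0]
    - [0,0,0]
    - [0,0,0]
    - [0,0,0]
  jaw: [2,2,2,2,2,2,2,2]

```text
t: 5.85
tcp_pos: [0.4155, -0.1501, 0.06]
orientation: [179.9, 0.1, -176.6]
wrist_force: [-0.5, 0.3, 6.2]
opening: 0.01
```

Emit:
drive_tool:
  slide:
    - [-0.03,0.5,0]
    - [-0.05,0.8,0]
    - [-0.06,1.1,0]
    - [-0.07,1.3,0]
    - [-0.08,1.5,0]
    - [-0.08,1.5,0]
    - [-0.08,1.5,0]
    - [-0.08,1.5,0]
  twist:
    - [0,0,0]
    - [0,0,0]
    - [0,0,0]
    - [0,0,0]
    - [0,0,0]
    - [0,0,0]
    - [0,0,0]
    - [0,0,0]
  jaw: [2,2,2,2,2,2,2,2]

```text
t: 6.65
tcp_pos: [0.4147, -0.1367, 0.06]
orientation: [180.0, 0.2, -176.7]
wrist_force: [-0.9, -0.0, 7.3]
opening: 0.0095
```

Emit:
drive_tool:
  slide:
    - [-0.02,0.3,0]
    - [-0.04,0.6,0]
    - [-0.04,0.6,0]
    - [-0.04,0.6,0]
    - [-0.04,0.6,0]
    - [-0.04,0.6,0]
    - [-0.04,0.6,0]
    - [-0.04,0.6,0]
  twist:
    - [0,0,0]
    - [0,0,0]
    - [0,0,0]
    - [0,0,0]
    - [0,0,0]
    - [0,0,0]
    - [0,0,0]
    - [0,0,0]
  jaw: [2,2,2,2,2,2,2,24]

```text
t: 7.45
tcp_pos: [0.4145, -0.134, 0.0599]
orientation: [-179.7, 0.2, -176.8]
wrist_force: [0.7, -4.2, 4.4]
opening: 0.0128
```

Emit:
drive_tool:
  slide:
    - [0,0,0]
    - [0,0,0]
    - [0,0,4]
    - [0,0,8]
    - [1,0,13]
    - [2,2,17]
    - [3,7,17]
    - [4,12,17]
  twist:
    - [0,0,0]
    - [0,0,0]
    - [0,0,0]
    - [0,0,0]
    - [0,0,0]
    - [0,0,0]
    - [0,0,0]
    - [0,0,0]
  jaw: [24,24,24,24,30,34,34,34]

```text
t: 8.25
tcp_pos: [0.4533, -0.0106, 0.2303]
orientation: [179.9, 0.2, -176.8]
wrist_force: [0.9, 0.3, 0.4]
opening: 0.0289
```

```bash
python3 - <<'E'
from h import *
s=monitor.state(); print(s['t'],s['tcp_pos'],s['orientation'],s['opening'])
p=snapshot("top"); save(p,"top1"); w=pts(p)
for n in ("cabinet_drawer0_handle","drawer_floor"):
    print(n,[(np.round(q['position'],4),q['conf']) for q in recognise(p,n)[:2]])
m=(w[...,2]>.04)&(w[...,2]<.054)&(w[...,0]>.25)&(w[...,0]<.55)&(w[...,1]<-.15)&(w[...,1]>-.32)
m=cv2.morphologyEx(m.astype(np.uint8),cv2.MORPH_OPEN,np.ones((5,5)))>0
r=cv2.minAreaRect((w[m][:,:2]*1000).astype(np.float32)); print(r,cv2.boxPoints(r))
E
```

```text
8.25 [ 0.45325092 -0.01059012  0.23025112] [ 1.79864938e+02  1.75944765e-01 -1.76761221e+02] 0.028911309503622626
cabinet_drawer0_handle [(array([ 0.4013, -0.255 ,  0.0451]), 0.56)]
drawer_floor [(array([ 0.402 , -0.2586,  0.0498]), 0.69)]
((398.5191955566406, -262.03668212890625), (176.40130615234375, 122.55976104736328), 3.28082275390625) [[ 306.95605 -205.90495]
 [ 313.97015 -328.26382]
 [ 490.08234 -318.1684 ]
 [ 483.06824 -195.80954]]
```

Emit:
drive_tool:
  slide:
    - [3.1,5,0]
    - [3.1,10,0]
    - [3.1,15,0]
    - [3.1,20.7,0]
    - [3.1,20.7,-4]
    - [3.1,20.7,-5]
    - [3.1,20.7,-5]
    - [3.1,20.7,-5]
  twist:
    - [0,0,-0.14]
    - [0,0,-0.28]
    - [0,0,-0.42]
    - [0,0,-0.555]
    - [0,0,-0.555]
    - [0,0,-0.555]
    - [0,0,-0.555]
    - [0,0,-0.555]
  jaw: [34,34,34,34,34,34,34,34]

```text
t: 9.2
tcp_pos: [0.4843, 0.1925, 0.1793]
orientation: [-180.0, 0.0, 151.4]
wrist_force: [1.0, 0.1, -0.0]
opening: 0.0293
```

```bash
python3 - <<'E'
from h import *
s=monitor.state(); print(s['t'],s['tcp_pos'],s['orientation'],s['opening'])
p=snapshot("wrist"); save(p,"w2"); w=pts(p)
print([(np.round(q['position'],4),q['conf']) for q in recognise(p,"flap_handle")[:2]])
m=(w[...,2]>.128)&(w[...,2]<.142)&(np.hypot(w[...,0]-.4855,w[...,1]-.196)<.07)
q=w[m]; print(len(q)); 
if len(q)>20:
    print(cv2.minAreaRect((q[:,:2]*1000).astype(np.float32)),np.median(q[:,2]), cv2.fitLine(q[:,:2].astype(np.float32),cv2.DIST_HUBER,0,1e-4,1e-4).ravel())
E
```

```text
9.2 [0.48431171 0.19247157 0.17929841] [-1.79992300e+02  3.82617490e-02  1.51367396e+02] 0.029273149851899216
[(array([0.483 , 0.2625, 0.1005]), 0.89)]
2540
((476.67718505859375, 199.60797119140625), (7.525663375854492, 100.26141357421875), 61.267269134521484) 0.13571474112915474 [ 0.87703127 -0.48043334  0.47336215  0.20124047]
```

View pics/w2.png

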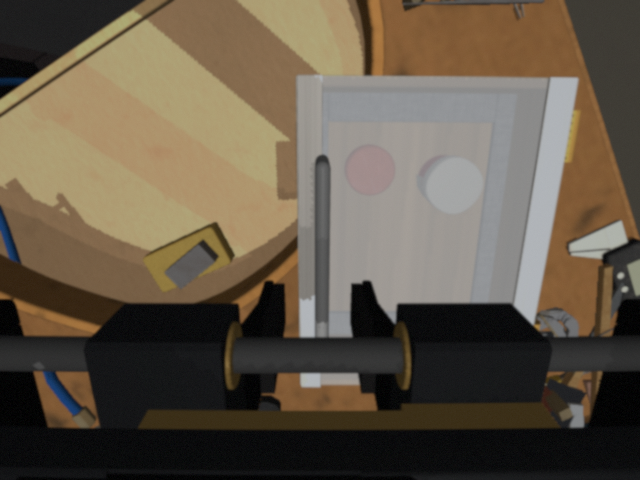

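The wrist view shows the bar at u≈322 running through the jaw centre (u≈318), with the burr case at (370,170) and the white lid at (452,184).

Emit:
drive_tool:
  slide:
    - [0.12,0.22,-2]
    - [0.12,0.22,-4.5]
    - [0.12,0.22,-5.7]
    - [0.12,0.22,-5.7]
    - [0.12,0.22,-5.7]
    - [0.12,0.22,-5.7]
    - [0.12,0.22,-5.7]
    - [0.12,0.22,-5.7]
  twist:
    - [0,0,0]
    - [0,0,0]
    - [0,0,0]
    - [0,0,0]
    - [0,0,0]
    - [0,0,0]
    - [0,0,0]
    - [0,0,0]
  jaw: [34,34,34,34,2,2,2,2]

```text
t: 10.1
tcp_pos: [0.4844, 0.1949, 0.1224]
orientation: [-179.8, -0.0, 151.5]
wrist_force: [-1.8, -3.8, 6.8]
opening: 0.0074
```

```bash
python3 - <<'E'
from h import *
s=monitor.state(); print(s['t'],s['tcp_pos'],s['orientation'],s['opening'],s['wrist_force'])
# arc: shifts in cm from start, for flap angle
d=np.array([.479,.878])
a0=np.arctan2(.040,.145); R=np.hypot(.04,.145)
for th in np.linspace(0,1.74,17)[1:]:
    dx=R*np.cos(a0)-R*np.cos(a0+th); dz=R*np.sin(a0+th)-.04
    print(round(th,3),np.round([dx*d[0]*100,dx*d[1]*100,dz*100],1).tolist())
E
```

```text
10.1 [0.48441898 0.19493419 0.12238993] [-1.79829494e+02 -3.53585713e-03  1.51498436e+02] 0.007358993171650301 [-1.820531   -3.78436556  6.83162072]
0.109 [0.2, 0.5, 1.6]
0.218 [0.6, 1.1, 3.0]
0.326 [1.0, 1.8, 4.4]
0.435 [1.5, 2.7, 5.7]
0.544 [2.0, 3.7, 6.9]
0.652 [2.6, 4.7, 8.0]
0.761 [3.2, 5.9, 8.9]
0.87 [3.9, 7.2, 9.7]
0.979 [4.7, 8.5, 10.3]
1.088 [5.4, 9.9, 10.7]
1.196 [6.2, 11.3, 11.0]
1.305 [7.0, 12.8, 11.0]
1.414 [7.8, 14.2, 10.9]
1.522 [8.5, 15.6, 10.7]
1.631 [9.3, 17.0, 10.2]
1.74 [10.0, 18.3, 9.6]
```

Emit:
drive_tool:
  slide:
    - [0.2,0.5,1.6]
    - [0.6,1.1,3.0]
    - [1.0,1.8,4.4]
    - [1.5,2.7,5.7]
    - [2.0,3.7,6.9]
    - [2.6,4.7,8.0]
    - [3.2,5.9,8.9]
    - [3.9,7.2,9.7]
  twist:
    - [0,0,0]
    - [0,0,0]
    - [0,0,0]
    - [0,0,0]
    - [0,0,0]
    - [0,0,0]
    - [0,0,0]
    - [0,0,0]
  jaw: [2,2,2,2,2,2,2,2]

```text
t: 10.9
tcp_pos: [0.5244, 0.2675, 0.221]
orientation: [-180.0, 0.1, 151.4]
wrist_force: [-0.2, -3.6, 2.5]
opening: 0.0069
```

Emit:
drive_tool:
  slide:
    - [0.8,1.3,0.6]
    - [1.5,2.7,1.0]
    - [2.3,4.1,1.3]
    - [3.1,5.6,1.3]
    - [3.9,7.0,1.2]
    - [4.6,8.4,1.0]
    - [5.4,9.8,0.5]
    - [6.1,11.1,-0.1]
  twist:
    - [0,0,0]
    - [0,0,0]
    - [0,0,0]
    - [0,0,0]
    - [0,0,0]
    - [0,0,0]
    - [0,0,0]
    - [0,0,0]
  jaw: [2,2,2,2,2,2,2,2]

```text
t: 11.7
tcp_pos: [0.5861, 0.3796, 0.2183]
orientation: [180.0, 0.1, 151.5]
wrist_force: [1.6, -2.2, -0.1]
opening: 0.0067
```

Emit:
drive_tool:
  slide:
    - [0,0,0]
    - [0,0,0]
    - [0,0,0]
    - [0,0,3]
    - [0,0,7]
    - [0,0,10]
    - [-3,-5,12]
    - [-5,-9,12]
  twist:
    - [0,0,0]
    - [0,0,0]
    - [0,0,0]
    - [0,0,0]
    - [0,0,0]
    - [0,0,0]
    - [0,0,0]
    - [0,0,0]
  jaw: [34,34,34,34,34,34,34,34]

```text
t: 12.5
tcp_pos: [0.5372, 0.2959, 0.3391]
orientation: [179.8, 0.1, 151.7]
wrist_force: [-0.0, -0.7, 0.6]
opening: 0.0295
```

Emit:
drive_tool:
  slide:
    - [-2,-3,0]
    - [-4,-6,0]
    - [-6,-9,-2]
    - [-7,-10,-4]
    - [-7,-10,-4]
    - [-7,-10,-4]
    - [-7,-10,-4]
    - [-7,-10,-4]
  twist:
    - [0,0,0]
    - [0,0,0]
    - [0,0,0]
    - [0,0,0]
    - [0,0,0]
    - [0,0,0]
    - [0,0,0]
    - [0,0,0]
  jaw: [60,70,70,70,70,70,70,70]

```text
t: 13.3
tcp_pos: [0.4683, 0.1961, 0.2981]
orientation: [179.9, 0.1, 151.6]
wrist_force: [0.3, -0.1, 0.0]
opening: 0.0607
```

```bash
cat > look.py <<'E'
from h import *
import sys
def look(cam,name,what):
    s=monitor.state(); print(s['t'],s['tcp_pos'].round(4),s['orientation'].round(1),round(s['opening'],4),s['wrist_force'].round(1))
    p=snapshot(cam); save(p,name); w=pts(p)
    for n in what:
        r=recognise(p,n); g=regions_of(p,n)
        for a in r[:2]: print(n,'rec',np.round(a['position'],4),round(a['conf'],2))
        for a in g[:2]:
            q=w[a['pixels']]; q=q[np.isfinite(q).all(1)]
            if len(q)<10: continue
            zt=np.percentile(q[:,2],90); t=q[abs(q[:,2]-zt)<.004]
            c,rad=cv2.minEnclosingCircle((t[:,:2]*1000).astype(np.float32))
            print(n,'reg',round(a['conf'],2),len(q),'ztop',zt.round(4),'mean',t[:,:2].mean(0).round(4),'circ',np.round(c,1),round(rad,1))
    return p,w
if __name__=="__main__": look(sys.argv[1],sys.argv[2],sys.argv[3:])
E
python3 look.py wrist w3 polish_red burr_case wax_block yellow_pot
```

```text
13.3 [0.4683 0.1961 0.2981] [1.799e+02 1.000e-01 1.516e+02] 0.0607 [ 0.3 -0.1  0. ]
polish_red rec [0.4946 0.2879 0.0689] 0.73
polish_red reg 0.64 1451 ztop 0.0688 mean [0.4964 0.2909] circ [496.9 291.2] 19.9
burr_case rec [0.4624 0.248  0.0529] 0.84
burr_case reg 0.86 963 ztop 0.0509 mean [0.4632 0.2461] circ [463.8 246.2] 18.0
wax_block reg 0.62 31246 ztop 0.2266 mean [0.5431 0.364 ] circ [537.7 366.1] 65.6
```

View pics/w3.png

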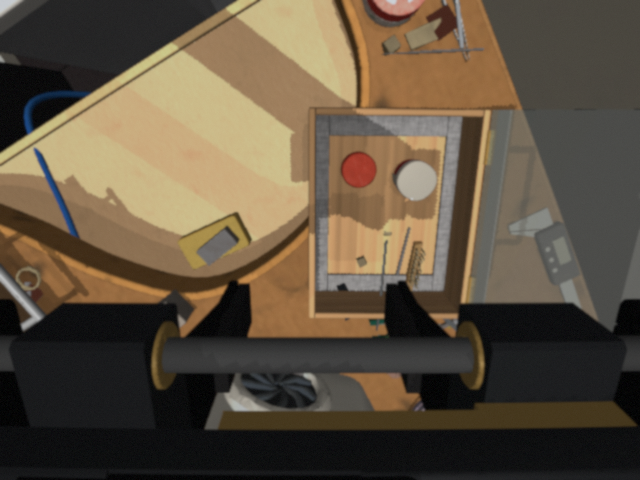

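The flap is fully back. In the recess the burr case is at (358,169) and the white-lidded rouge pot at (416,180); no wax block or yellow pot is there.

Emit:
drive_tool:
  slide:
    - [0,1,-2]
    - [0,2,-4]
    - [0,4,-6]
    - [-0.3,4.9,-8]
    - [-0.3,4.9,-10]
    - [-0.3,4.9,-12]
    - [-0.3,4.9,-12]
    - [-0.3,4.9,-12]
  twist:
    - [0,0,-0.149]
    - [0,0,-0.298]
    - [0,0,-0.447]
    - [0,0,-0.596]
    - [0,0,-0.745]
    - [0,0,-0.894]
    - [0,0,-1.04]
    - [0,0,-1.19]
  jaw: [50,50,50,50,50,50,50,50]

```text
t: 14.55
tcp_pos: [0.464, 0.2437, 0.1763]
orientation: [-179.9, 0.1, 83.0]
wrist_force: [0.8, 0.6, 0.4]
opening: 0.0438
```

Emit:
drive_tool:
  slide:
    - [0,0,0]
    - [0,0,0]
    - [0,0,0]
    - [0,0,0]
    - [0,0,0]
    - [0,0,0]
    - [0,0,0]
    - [0,0,0]
  twist:
    - [0,0,-0.149]
    - [0,0,-0.298]
    - [0,0,-0.38]
    - [0,0,-0.38]
    - [0,0,-0.38]
    - [0,0,-0.38]
    - [0,0,-0.38]
    - [0,0,-0.38]
  jaw: [50,50,50,50,50,50,50,50]

```text
t: 15.35
tcp_pos: [0.4645, 0.244, 0.1772]
orientation: [180.0, 0.0, 61.6]
wrist_force: [-0.3, 0.6, -0.8]
opening: 0.0438
```

```bash
python3 look.py wrist w4 burr_case polish_red; python3 look.py top t4 burr_case
```

```text
15.35 [0.4645 0.244  0.1772] [180.    0.   61.6] 0.0438 [-0.3  0.6 -0.8]
burr_case rec [0.4634 0.2476 0.0514] 0.81
burr_case reg 0.76 1910 ztop 0.051 mean [0.4645 0.2472] circ [464.1 246.5] 18.0
polish_red rec [0.4982 0.2895 0.0669] 0.87
polish_red reg 0.7 2764 ztop 0.069 mean [0.4973 0.2917] circ [497.4 291.2] 19.9
15.6 [0.4645 0.244  0.1772] [180.    0.   61.6] 0.0437 [ 0.1 -0.3 -0.9]
```

Emit:
drive_tool:
  slide:
    - [0.1,0.13,-4]
    - [0.1,0.13,-8]
    - [0.1,0.13,-11]
    - [0.1,0.13,-12.8]
    - [0.1,0.13,-12.8]
    - [0.1,0.13,-12.8]
    - [0.1,0.13,-12.8]
    - [0.1,0.13,-12.8]
  twist:
    - [0,0,0]
    - [0,0,0]
    - [0,0,0]
    - [0,0,0]
    - [0,0,0]
    - [0,0,0]
    - [0,0,0]
    - [0,0,0]
  jaw: [50,50,50,50,50,30,25,25]

```text
t: 16.55
tcp_pos: [0.4665, 0.2459, 0.0506]
orientation: [179.9, -0.1, 61.6]
wrist_force: [-0.6, 0.0, -0.2]
opening: 0.0334
```

Emit:
drive_tool:
  slide:
    - [0,0,0]
    - [0,0,-0.3]
    - [0,0,-0.7]
    - [0,0,-0.8]
    - [0,0,-0.8]
    - [0,0,-0.8]
    - [0,0,-0.8]
    - [0,0,-0.8]
  twist:
    - [0,0,0]
    - [0,0,0]
    - [0,0,0]
    - [0,0,0]
    - [0,0,0]
    - [0,0,0]
    - [0,0,0]
    - [0,0,0]
  jaw: [44,44,44,44,20,20,20,20]

```text
t: 17.35
tcp_pos: [0.4663, 0.2456, 0.0424]
orientation: [180.0, -0.1, 61.6]
wrist_force: [-0.9, -1.0, 9.7]
opening: 0.0341
```

Emit:
drive_tool:
  slide:
    - [0,0,2]
    - [0,0,6]
    - [0,0,11]
    - [0,0,15]
    - [-1.5,-4,17]
    - [-3,-8.5,17]
    - [-3.6,-13.5,17]
    - [-3.6,-18,17]
  twist:
    - [0,0,0]
    - [0,0,0]
    - [0,0,0]
    - [0,0,0]
    - [0,0,0]
    - [0,0,0]
    - [0,0,0]
    - [0,0,0]
  jaw: [20,20,20,20,20,20,20,20]

```text
t: 18.15
tcp_pos: [0.4283, 0.0634, 0.2109]
orientation: [-180.0, -0.0, 61.6]
wrist_force: [1.3, 0.0, 0.5]
opening: 0.0341
```

Emit:
drive_tool:
  slide:
    - [0,-5,0]
    - [0,-10,0]
    - [0,-14.5,0]
    - [-1,-19,0]
    - [-3,-23.5,0]
    - [-5,-27.5,0]
    - [-6.7,-31.5,0]
    - [-6.7,-31.5,0]
  twist:
    - [0,0,0]
    - [0,0,0]
    - [0,0,0.1]
    - [0,0,0.2]
    - [0,0,0.3]
    - [0,0,0.4]
    - [0,0,0.5]
    - [0,0,0.553]
  jaw: [20,20,20,20,20,20,20,20]

```text
t: 18.95
tcp_pos: [0.3593, -0.2554, 0.2111]
orientation: [180.0, 0.0, 92.9]
wrist_force: [0.9, 0.8, -0.7]
opening: 0.034
```

Emit:
drive_tool:
  slide:
    - [0.3,0.2,-4]
    - [0.3,0.2,-8]
    - [0.3,0.2,-12]
    - [0.3,0.2,-14.5]
    - [0.3,0.2,-15.4]
    - [0.3,0.2,-15.4]
    - [0.3,0.2,-15.4]
    - [0.3,0.2,-15.4]
  twist:
    - [0,0,0]
    - [0,0,0]
    - [0,0,0]
    - [0,0,0]
    - [0,0,0]
    - [0,0,0]
    - [0,0,0]
    - [0,0,0]
  jaw: [20,20,20,20,20,20,20,52]

```text
t: 19.75
tcp_pos: [0.3654, -0.2475, 0.0571]
orientation: [180.0, -0.0, 93.3]
wrist_force: [-0.1, -0.2, 0.2]
opening: 0.037
```

Emit:
drive_tool:
  slide:
    - [0,0,0]
    - [0,0,0]
    - [0,0,4]
    - [0,0,9]
    - [0,0,13]
    - [2,2,16]
    - [4,6,16]
    - [6,11,16]
  twist:
    - [0,0,0]
    - [0,0,0]
    - [0,0,0]
    - [0,0,0]
    - [0,0,0]
    - [0,0,0]
    - [0,0,0]
    - [0,0,0]
  jaw: [52,52,52,52,52,60,60,60]

```text
t: 20.55
tcp_pos: [0.4256, -0.1411, 0.2189]
orientation: [179.7, -0.1, 93.1]
wrist_force: [1.5, 0.4, -0.1]
opening: 0.0521
```

```bash
python3 look.py top t5 burr_case polish_red drawer_floor; python3 look.py wrist w5 burr_case
```

```text
20.55 [ 0.4256 -0.1411  0.2189] [ 1.797e+02 -1.000e-01  9.310e+01] 0.0521 [ 1.5  0.4 -0.1]
polish_red reg 0.77 198 ztop 0.0712 mean [0.4952 0.2893] circ [495.3 289.2] 19.3
drawer_floor rec [ 0.3478 -0.1783  0.0748] 0.97
drawer_floor rec [0.5636 0.3485 0.1864] 0.31
drawer_floor reg 0.62 634 ztop 0.0942 mean [ 0.3311 -0.1829] circ [ 327.9 -183.2] 43.3
20.9 [ 0.4236 -0.1426  0.2172] [180.   -0.   93.1] 0.0525 [ 0.1 -0.9 -0. ]
burr_case reg 0.46 158 ztop 0.0638 mean [ 0.3792 -0.2456] circ [ 379.7 -244.3] 9.0
```

Emit:
drive_tool:
  slide:
    - [0,5,0]
    - [0,10,0]
    - [0,14.5,0]
    - [0,19,0]
    - [1,23.5,0]
    - [3,28,0]
    - [5,32.5,0]
    - [6.5,37,0]
  twist:
    - [0,0,-0.1]
    - [0,0,-0.2]
    - [0,0,-0.3]
    - [0,0,-0.4]
    - [0,0,-0.5]
    - [0,0,-0.553]
    - [0,0,-0.553]
    - [0,0,-0.553]
  jaw: [58,58,58,58,58,58,58,58]

```text
t: 21.85
tcp_pos: [0.4903, 0.2299, 0.2172]
orientation: [180.0, -0.0, 61.5]
wrist_force: [1.0, -0.8, -0.7]
opening: 0.0503
```

Emit:
drive_tool:
  slide:
    - [0.8,4,0]
    - [0.8,6.5,0]
    - [0.8,6.5,-3]
    - [0.8,6.5,-5]
    - [0.8,6.5,-5]
    - [0.8,6.5,-5]
    - [0.8,6.5,-5]
    - [0.8,6.5,-5]
  twist:
    - [0,0,0]
    - [0,0,0]
    - [0,0,0]
    - [0,0,0]
    - [0,0,0]
    - [0,0,0]
    - [0,0,0]
    - [0,0,0]
  jaw: [58,58,58,58,58,58,58,58]

```text
t: 22.65
tcp_pos: [0.498, 0.2939, 0.1688]
orientation: [179.9, -0.1, 61.5]
wrist_force: [-0.0, -0.1, -0.2]
opening: 0.0507
```

```bash
python3 look.py wrist w6 polish_red; python3 look.py top t6 burr_case
```

```text
22.65 [0.498  0.2939 0.1688] [ 1.799e+02 -1.000e-01  6.150e+01] 0.0507 [-0.  -0.1 -0.2]
polish_red rec [0.5    0.2924 0.073 ] 0.78
polish_red rec [0.5424 0.3642 0.2366] 0.55
polish_red reg 0.93 2738 ztop 0.069 mean [0.4976 0.2921] circ [497.3 291.3] 19.9
22.8 [0.4974 0.2939 0.1681] [ 1.80e+02 -1.00e-01  6.16e+01] 0.0505 [-0.2  0.2  0.7]
burr_case rec [ 0.3665 -0.2452  0.0609] 0.64
burr_case reg 0.66 138 ztop 0.066 mean [ 0.3624 -0.2472] circ [ 362.5 -247.2] 16.9
```

Emit:
drive_tool:
  slide:
    - [0,-0.25,-4]
    - [0,-0.25,-8]
    - [0,-0.25,-11]
    - [0,-0.25,-11.8]
    - [0,-0.25,-11.8]
    - [0,-0.25,-11.8]
    - [0,-0.25,-11.8]
    - [0,-0.25,-11.8]
  twist:
    - [0,0,0]
    - [0,0,0]
    - [0,0,0]
    - [0,0,0]
    - [0,0,0]
    - [0,0,0]
    - [0,0,0]
    - [0,0,0]
  jaw: [58,58,58,58,30,30,30,30]

```text
t: 23.75
tcp_pos: [0.4983, 0.292, 0.0511]
orientation: [179.9, -0.2, 61.6]
wrist_force: [-0.3, 0.2, 2.9]
opening: 0.0377
```

Emit:
drive_tool:
  slide:
    - [0,0,0]
    - [0,0,3]
    - [0,0,7]
    - [0,0,12]
    - [-1.5,-3,16]
    - [-3,-7.5,16]
    - [-4.5,-12,16]
    - [-6,-16.5,16]
  twist:
    - [0,0,0]
    - [0,0,0]
    - [0,0,0]
    - [0,0,0]
    - [0,0,0]
    - [0,0,0]
    - [0,0,0]
    - [0,0,0]
  jaw: [30,30,30,30,30,30,30,30]

```text
t: 24.55
tcp_pos: [0.4364, 0.1246, 0.2097]
orientation: [180.0, -0.1, 61.6]
wrist_force: [0.9, -0.4, 0.0]
opening: 0.0378
```

Emit:
drive_tool:
  slide:
    - [-0.6,-5,0]
    - [-0.6,-10,0]
    - [-0.6,-15,0]
    - [-0.6,-20,0]
    - [-0.6,-25,0]
    - [-0.2,-30,0]
    - [0.1,-34,0]
    - [0.1,-37.3,0]
  twist:
    - [0,0,0]
    - [0,0,0]
    - [0,0,0.1]
    - [0,0,0.2]
    - [0,0,0.3]
    - [0,0,0.4]
    - [0,0,0.5]
    - [0,0,0.553]
  jaw: [30,30,30,30,30,30,30,30]

```text
t: 25.35
tcp_pos: [0.4377, -0.2492, 0.2098]
orientation: [179.9, -0.0, 93.4]
wrist_force: [0.2, 0.1, -1.0]
opening: 0.0377
```

Emit:
drive_tool:
  slide:
    - [0,0,0]
    - [0,0,-4]
    - [0,0,-8]
    - [0,0,-12]
    - [0,0,-14]
    - [0,0,-14]
    - [0,0,-14]
    - [0,0,-14]
  twist:
    - [0,0,0]
    - [0,0,0]
    - [0,0,0]
    - [0,0,0]
    - [0,0,0]
    - [0,0,0]
    - [0,0,0]
    - [0,0,0]
  jaw: [30,30,30,30,30,30,30,30]

```text
t: 26.15
tcp_pos: [0.4392, -0.2469, 0.0707]
orientation: [179.8, 0.0, 93.3]
wrist_force: [0.2, -0.7, -0.4]
opening: 0.0376
```

Emit:
drive_tool:
  slide:
    - [0,0,-0.3]
    - [0,0,-0.55]
    - [0,0,-0.55]
    - [0,0,-0.55]
    - [0,0,-0.55]
    - [0,0,-0.55]
    - [0,0,-0.55]
    - [0,0,-0.55]
  twist:
    - [0,0,0]
    - [0,0,0]
    - [0,0,0]
    - [0,0,0]
    - [0,0,0]
    - [0,0,0]
    - [0,0,0]
    - [0,0,0]
  jaw: [30,30,30,30,54,54,54,54]

```text
t: 26.95
tcp_pos: [0.4379, -0.2468, 0.0636]
orientation: [-180.0, 0.0, 93.3]
wrist_force: [-0.5, 0.4, 0.4]
opening: 0.0469
```

Emit:
drive_tool:
  slide:
    - [0,0,2]
    - [0,0,5]
    - [0,0,9]
    - [0,0,14]
    - [0,4,16]
    - [0,9,16]
    - [0,14,16]
    - [0,19,16]
  twist:
    - [0,0,0]
    - [0,0,0]
    - [0,0,0]
    - [0,0,0]
    - [0,0,0]
    - [0,0,0]
    - [0,0,0]
    - [0,0,0]
  jaw: [54,54,54,54,54,54,54,54]

```text
t: 27.75
tcp_pos: [0.4378, -0.0549, 0.2243]
orientation: [179.9, -0.1, 93.2]
wrist_force: [0.9, 0.3, 0.8]
opening: 0.0471
```

Emit:
drive_tool:
  slide:
    - [1,5,0]
    - [3,10,2]
    - [5,14,4]
    - [7,18,6]
    - [9,22,8]
    - [11,26,10]
    - [12,30,12]
    - [12,33,12]
  twist:
    - [0,0,0.14]
    - [0,0,0.28]
    - [0,0,0.42]
    - [0,0,0.56]
    - [0,0,0.7]
    - [0,0,0.84]
    - [0,0,0.98]
    - [0,0,1.013]
  jaw: [34,34,34,34,34,34,34,34]

```text
t: 28.55
tcp_pos: [0.5596, 0.2771, 0.3456]
orientation: [179.8, 0.1, 151.6]
wrist_force: [0.6, 0.8, -0.5]
opening: 0.0297
```

```bash
python3 - <<'E'
from look import *
p,w=look("top","t7",["burr_case","polish_red","wax_block","yellow_pot"])
f=p["frame"]
i=cv2.hconcat([cv2.resize(f[190:310,140:260],(400,400),interpolation=2),cv2.resize(f[200:300,370:470],(400,400),interpolation=2)])
save({"frame":i},"crop7")
X,Y,Z=w[...,0],w[...,1],w[...,2]
# bar of raised flap
m=(Z>.18)&(np.hypot(X-.585,Y-.38)<.12)&(Z<.30); q=w[m]; print(len(q))
v,u=np.where(m); print(u.min(),u.max(),v.min(),v.max())
rel=(q[:,:2]-[.517,.254]); bx=rel@[.479,.878]; by=rel@[-.878,.479]
for lo in np.arange(.06,.2,.01):
    k=(bx>=lo)&(bx<lo+.01)
    if k.sum()>3: print(round(lo,3),k.sum(),np.percentile(q[k,2],[5,50,95]).round(3),np.percentile(by[k],[5,95]).round(3))
E
```

```text
28.55 [0.5596 0.2771 0.3456] [1.798e+02 1.000e-01 1.516e+02] 0.0297 [ 0.6  0.8 -0.5]
burr_case rec [ 0.3656 -0.246   0.0637] 0.51
burr_case reg 0.6 178 ztop 0.0661 mean [ 0.3642 -0.2465] circ [ 363.9 -247.4] 18.1
polish_red rec [ 0.4343 -0.245   0.0806] 0.69
polish_red reg 0.48 215 ztop 0.0836 mean [ 0.4383 -0.2485] circ [ 438.  -248.6] 19.8
polish_red reg 0.21 8632 ztop 0.107 mean [ 0.3751 -0.3747] circ [ 401.8 -390.3] 136.5
yellow_pot rec [ 0.3924 -0.236   0.0483] 0.32
0Traceback (most recent call last):
  File "<stdin>", line 9, in <module>
    return umr_minimum(a, axis, None, out, keepdims, initial, where)
ValueError: zero-size array to reduction operation minimum which has no identity
```

View pics/crop7.png

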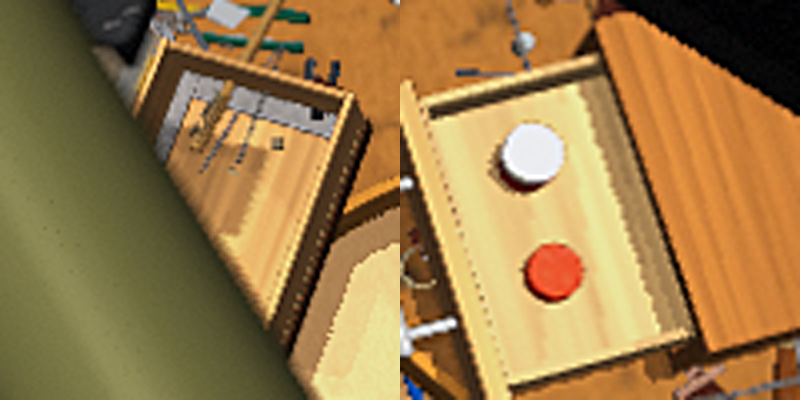

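The drawer holds the rouge pot, lid up, at crop (530,155) and the burr case, flat, at (553,272). The box has only loose litter left in the visible part.

```bash
python3 - <<'E'
from look import *
p,w=look("wrist","w8",["flap_handle","wax_block","yellow_pot","burr_case"])
X,Y,Z=w[...,0],w[...,1],w[...,2]
m=(Z>.19)&(Z<.26)&(np.hypot(X-.585,Y-.38)<.12); q=w[m]; print(len(q))
rel=(q[:,:2]-[.517,.254]); bx=rel@[.479,.878]; by=rel@[-.878,.479]
for lo in np.arange(.06,.2,.006):
    k=(bx>=lo)&(bx<lo+.006)
    if k.sum()>3: print(round(lo,3),k.sum(),np.percentile(q[k,2],[5,50,95]).round(3),np.percentile(by[k],[5,95]).round(3))
E
```

```text
29.0 [0.5583 0.2716 0.344 ] [180.    0.  151.2] 0.0296 [ 0.2 -0.3 -0. ]
flap_handle reg 0.7 25482 ztop 0.2458 mean [0.5522 0.3666] circ [559.8 362. ] 88.1
15793
0.096 1023 [0.19  0.193 0.198] [-0.089  0.093]
0.102 4313 [0.198 0.21  0.221] [-0.077  0.094]
0.108 5258 [0.223 0.235 0.246] [-0.066  0.095]
0.114 2382 [0.245 0.247 0.249] [-0.06   0.096]
0.12 242 [0.233 0.245 0.246] [-0.057  0.091]
0.126 188 [0.23  0.232 0.234] [-0.057  0.058]
0.132 193 [0.229 0.231 0.233] [-0.057  0.058]
0.138 189 [0.227 0.23  0.231] [-0.057  0.058]
0.144 1529 [0.224 0.228 0.229] [-0.051  0.053]
0.15 476 [0.226 0.228 0.229] [-0.049  0.053]
```

View pics/w8.png

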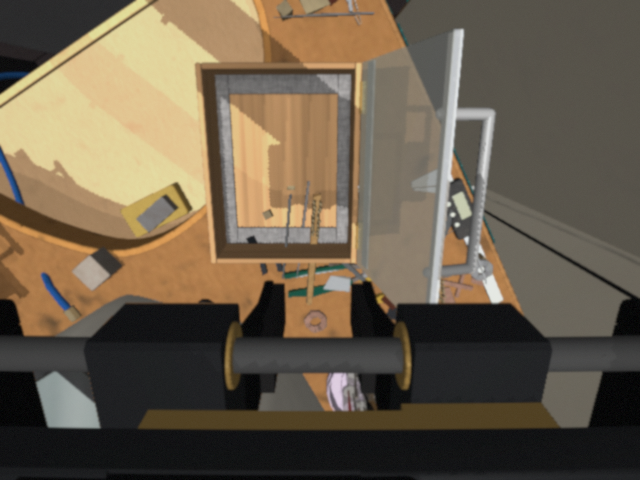

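The box is empty apart from litter. The leaning flap's handle bar runs from (490,112) to (480,270).

Emit:
drive_tool:
  slide:
    - [1.2,4.5,0]
    - [2.4,9,0]
    - [2.9,11.6,0]
    - [2.9,11.6,-3]
    - [2.9,11.6,-7]
    - [2.9,11.6,-7.5]
    - [2.9,11.6,-7.5]
    - [2.9,11.6,-7.5]
  twist:
    - [0,0,0]
    - [0,0,0]
    - [0,0,0]
    - [0,0,0]
    - [0,0,0]
    - [0,0,0]
    - [0,0,0]
    - [0,0,0]
  jaw: [26,26,26,26,26,26,26,26]

```text
t: 30.25
tcp_pos: [0.5879, 0.3895, 0.2711]
orientation: [179.8, 0.1, 151.3]
wrist_force: [0.7, -0.4, 0.8]
opening: 0.0224
```

```bash
python3 - <<'E'
from look import *
p,w=look("wrist","w9",[])
Z=w[...,2]; rel=w[...,:2]-[.517,.254]; bx=rel@[.479,.878]; by=rel@[-.878,.479]
m=(Z>.21)&(Z<.235)&(bx>.12)&(bx<.175)&(abs(by)<.048)
print(m.sum(),np.percentile(bx[m],[2,25,50,75,98]).round(4),np.percentile(Z[m],[5,50,95]).round(4))
t=np.array(monitor.state()['tcp_pos'][:2])-[.517,.254]; print('tcp bx,by',t@[.479,.878],t@[-.878,.479])
E
```

```text
30.25 [0.5879 0.3895 0.2711] [1.798e+02 1.000e-01 1.513e+02] 0.0224 [ 0.7 -0.4  0.8]
2187 [0.1458 0.1478 0.1498 0.1518 0.1535] [0.2255 0.2278 0.2291]
tcp bx,by 0.15302175879927446 0.0024596826456303755
```

Emit:
drive_tool:
  slide:
    - [-0.15,-0.27,-1]
    - [-0.15,-0.27,-3]
    - [-0.15,-0.27,-5]
    - [-0.15,-0.27,-5.7]
    - [-0.15,-0.27,-5.7]
    - [-0.15,-0.27,-5.7]
    - [-0.15,-0.27,-5.7]
    - [-0.15,-0.27,-5.7]
  twist:
    - [0,0,0]
    - [0,0,0]
    - [0,0,0]
    - [0,0,0]
    - [0,0,0]
    - [0,0,0]
    - [0,0,0]
    - [0,0,0]
  jaw: [26,26,26,26,26,2,2,2]

```text
t: 31.1
tcp_pos: [0.586, 0.3866, 0.213]
orientation: [179.9, 0.0, 151.3]
wrist_force: [-0.9, 0.6, 3.8]
opening: 0.007
```

```bash
python3 - <<'E'
from h import *
s=monitor.state(); print(s['t'],s['tcp_pos'],s['opening'],s['wrist_force'])
d=np.array([.479,.878]); a0=np.arctan2(.040,.145); R=np.hypot(.04,.145)
f=lambda th:np.array([*(-R*np.cos(a0+th)*d),R*np.sin(a0+th)])*100
th=np.linspace(1.8,0,17)
print([np.round(f(t)-f(1.8),1).tolist() for t in th[1:9]]);print([np.round(f(t)-f(.9),1).tolist() for t in th[9:]])
E
```

```text
31.1 [0.58603056 0.38659927 0.2129549 ] 0.006998127018025638 [-0.94433985  0.6091659   3.77008411]
[[-0.7, -1.3, 0.7], [-1.5, -2.7, 1.3], [-2.3, -4.2, 1.6], [-3.1, -5.7, 1.8], [-3.9, -7.2, 1.8], [-4.7, -8.6, 1.6], [-5.5, -10.1, 1.2], [-6.3, -11.5, 0.6]]
[[-0.7, -1.3, -0.7], [-1.4, -2.6, -1.7], [-2.0, -3.7, -2.7], [-2.6, -4.8, -3.9], [-3.1, -5.7, -5.3], [-3.5, -6.5, -6.7], [-3.9, -7.1, -8.2], [-4.1, -7.6, -9.8]]
```

Emit:
drive_tool:
  slide:
    - [-0.7,-1.3,0.7]
    - [-1.5,-2.7,1.3]
    - [-2.3,-4.2,1.6]
    - [-3.1,-5.7,1.8]
    - [-3.9,-7.2,1.8]
    - [-4.7,-8.6,1.6]
    - [-5.5,-10.1,1.2]
    - [-6.3,-11.5,0.6]
  twist:
    - [0,0,0]
    - [0,0,0]
    - [0,0,0]
    - [0,0,0]
    - [0,0,0]
    - [0,0,0]
    - [0,0,0]
    - [0,0,0]
  jaw: [2,2,2,2,2,2,2,2]

```text
t: 31.9
tcp_pos: [0.5227, 0.272, 0.2188]
orientation: [179.8, 0.0, 151.3]
wrist_force: [1.7, 1.7, -2.7]
opening: 0.0067
```

Emit:
drive_tool:
  slide:
    - [-0.7,-1.3,-0.7]
    - [-1.4,-2.6,-1.7]
    - [-2.0,-3.7,-2.7]
    - [-2.6,-4.8,-3.9]
    - [-3.1,-5.7,-5.3]
    - [-3.5,-6.5,-6.7]
    - [-3.9,-7.1,-8.1]
    - [-4.0,-7.4,-9.4]
  twist:
    - [0,0,0]
    - [0,0,0]
    - [0,0,0]
    - [0,0,0]
    - [0,0,0]
    - [0,0,0]
    - [0,0,0]
    - [0,0,0]
  jaw: [2,2,2,2,2,2,2,2]

```text
t: 32.7
tcp_pos: [0.4819, 0.1979, 0.1234]
orientation: [179.9, -0.1, 151.3]
wrist_force: [-3.2, 2.2, 0.8]
opening: 0.0064
```

Emit:
drive_tool:
  slide:
    - [0,0,-0.15]
    - [0,0,-0.15]
    - [0,0,-0.15]
    - [0,0,-0.15]
    - [0,0,-0.15]
    - [0,0,3]
    - [0,0,7]
    - [0,-1,11]
  twist:
    - [0,0,0]
    - [0,0,0]
    - [0,0,0]
    - [0,0,0]
    - [0,0,0]
    - [0,0,0]
    - [0,0,0]
    - [0,0,0]
  jaw: [2,2,28,28,28,28,28,28]

```text
t: 33.5
tcp_pos: [0.4825, 0.1882, 0.2351]
orientation: [-180.0, 0.0, 151.4]
wrist_force: [0.9, 0.5, 0.4]
opening: 0.0245
```

Emit:
drive_tool:
  slide:
    - [-2,-5,0]
    - [-4,-9.5,0]
    - [-4.5,-14,0]
    - [-5,-18.5,0]
    - [-5.5,-23,0]
    - [-6,-27.5,0]
    - [-6.5,-32,0]
    - [-6.7,-32.2,-4]
  twist:
    - [0,0,0.1]
    - [0,0,0.2]
    - [0,0,0.3]
    - [0,0,0.4]
    - [0,0,0.5]
    - [0,0,0.558]
    - [0,0,0.558]
    - [0,0,0.558]
  jaw: [24,24,24,24,24,24,24,24]

```text
t: 34.3
tcp_pos: [0.4186, -0.142, 0.1979]
orientation: [-179.9, 0.7, -177.3]
wrist_force: [0.7, 0.8, -0.8]
opening: 0.0205
```

```bash
python3 - <<'E'
from look import *
p,w=look("wrist","w10",["cabinet_drawer0_handle"])
Z=w[...,2]; m=(Z>.064)&(Z<.08)&(abs(w[...,0]-.385)<.045)&(w[...,1]>-.16)&(w[...,1]<-.11); q=w[m]
print(len(q),q.min(0),q.max(0)); print(cv2.fitLine(q[:,:2].astype(np.float32),cv2.DIST_HUBER,0,1e-4,1e-4).ravel())
p,w=look("top","t10",[]); Z=w[...,2]; rel=w[...,:2]-[.517,.254]; bx=rel@[.479,.878]; by=rel@[-.878,.479]
m=(abs(bx)<.08)&(abs(by)<.1)&(Z>.08); print('flap z',np.percentile(Z[m],[5,50,90,99]).round(4), m.sum())
m&=(Z>.115);print(bx[m].mean(),Z[m].mean())
E
```

```text
34.3 [ 0.4186 -0.142   0.1979] [-179.9    0.7 -177.3] 0.0205 [ 0.7  0.8 -0.8]
cabinet_drawer0_handle rec [ 0.3801 -0.2471  0.0484] 0.85
cabinet_drawer0_handle reg 0.7 76904 ztop 0.1053 mean [ 0.4012 -0.3264] circ [ 395.3 -325.9] 106.9
cabinet_drawer0_handle reg 0.69 53722 ztop 0.0915 mean [ 0.3659 -0.1807] circ [ 382.1 -223.7] 106.5
2090 [ 0.3400192  -0.15999668  0.06788866] [ 0.42998902 -0.12964228  0.07657437]
[ 0.9961862   0.08725253  0.37884474 -0.13756832]
34.45 [ 0.414  -0.1349  0.1927] [ 180.    -0.2 -176.8] 0.0212 [-0.4  0.8  0. ]
flap z [0.0953 0.0987 0.1018 0.1374] 4785
-0.06817885575397535 0.13516698869838586
```

Emit:
drive_tool:
  slide:
    - [0,0.05,-4]
    - [0,0.05,-8]
    - [0,0.05,-11.5]
    - [0,0.05,-13.3]
    - [0,0.05,-13.3]
    - [0,0.05,-13.3]
    - [0,0.05,-13.3]
    - [0,0.05,-13.3]
  twist:
    - [0,0,0]
    - [0,0,0]
    - [0,0,0]
    - [0,0,0]
    - [0,0,0]
    - [0,0,0]
    - [0,0,0]
    - [0,0,0]
  jaw: [24,24,24,24,24,2,2,2]

```text
t: 35.3
tcp_pos: [0.4175, -0.1349, 0.0623]
orientation: [-179.9, 0.2, -176.7]
wrist_force: [1.0, -3.0, 1.0]
opening: 0.0098
```

Emit:
drive_tool:
  slide:
    - [0.05,-0.8,0]
    - [0.13,-2.2,0]
    - [0.21,-3.7,0]
    - [0.3,-5.2,0]
    - [0.39,-6.7,0]
    - [0.48,-8.2,0]
    - [0.57,-9.7,0]
    - [0.62,-10.7,0]
  twist:
    - [0,0,0]
    - [0,0,0]
    - [0,0,0]
    - [0,0,0]
    - [0,0,0]
    - [0,0,0]
    - [0,0,0]
    - [0,0,0]
  jaw: [2,2,2,2,2,2,2,2]

```text
t: 36.1
tcp_pos: [0.4238, -0.2414, 0.0623]
orientation: [180.0, 0.2, -176.7]
wrist_force: [0.2, 1.8, 6.5]
opening: 0.0098
```

Emit:
drive_tool:
  slide:
    - [0.03,-0.5,0]
    - [0.05,-0.9,0]
    - [0.07,-1.2,0]
    - [0.08,-1.4,0]
    - [0.09,-1.6,0]
    - [0.09,-1.6,0]
    - [0.09,-1.6,0]
    - [0.09,-1.6,0]
  twist:
    - [0,0,0]
    - [0,0,0]
    - [0,0,0]
    - [0,0,0]
    - [0,0,0]
    - [0,0,0]
    - [0,0,0]
    - [0,0,0]
  jaw: [2,2,2,2,2,2,2,2]

```text
t: 36.9
tcp_pos: [0.4246, -0.2564, 0.0623]
orientation: [179.9, 0.2, -176.7]
wrist_force: [-0.5, 1.6, 7.9]
opening: 0.0097
```

Emit:
drive_tool:
  slide:
    - [0,-0.2,0]
    - [0.02,-0.4,0]
    - [0.02,-0.4,0]
    - [0.02,-0.4,0]
    - [0.02,-0.4,0]
    - [0.02,-0.4,0]
    - [0.02,-0.4,0]
    - [0.02,-0.4,0]
  twist:
    - [0,0,0]
    - [0,0,0]
    - [0,0,0]
    - [0,0,0]
    - [0,0,0]
    - [0,0,0]
    - [0,0,0]
    - [0,0,0]
  jaw: [2,2,2,2,2,2,2,2]

```text
t: 37.7
tcp_pos: [0.4247, -0.2564, 0.0622]
orientation: [179.5, 0.1, -176.6]
wrist_force: [-2.9, 11.5, 16.5]
opening: 0.0099
```

Emit:
drive_tool:
  slide:
    - [0,0,0]
    - [0,0,0]
    - [0,0,0]
    - [0,0.3,0]
    - [0,0.3,3]
    - [0,0.3,7]
    - [0,2,12]
    - [1,6,14]
  twist:
    - [0,0,0]
    - [0,0,0]
    - [0,0,0]
    - [0,0,0]
    - [0,0,0]
    - [0,0,0]
    - [0,0,0]
    - [0,0,0]
  jaw: [22,22,22,22,22,22,22,22]

```text
t: 38.5
tcp_pos: [0.4325, -0.2062, 0.2037]
orientation: [-179.8, 0.2, -177.3]
wrist_force: [2.2, 1.6, -0.6]
opening: 0.0195
```

Emit:
drive_tool:
  slide:
    - [1,4,1]
    - [2,8,2]
    - [2,13,2]
    - [2,18,2]
    - [2,22,2]
    - [2,26,2]
    - [2,26,2]
    - [2,26,2]
  twist:
    - [0,0,0]
    - [0,0,0]
    - [0,0,0]
    - [0,0,0]
    - [0,0,0]
    - [0,0,0]
    - [0,0,0]
    - [0,0,0]
  jaw: [40,40,40,40,40,40,40,40]

```text
t: 39.3
tcp_pos: [0.4527, 0.0588, 0.2202]
orientation: [-179.9, -0.0, -176.6]
wrist_force: [0.8, 0.1, -0.7]
opening: 0.0348
```

```bash
python3 - <<'E'
from look import *
p,w=look("top","t11",["dapping_block","flux_pot","steel_parallel","burr_case","polish_red","cabinet_drawer0_handle"])
X,Y,Z=w[...,0],w[...,1],w[...,2]
m=(abs(X-.394)<.05)&(Y>-.275)&(Y<-.2)&(Z>.062)&(Z<.085); q=w[m]; print('handle',len(q),np.median(q,0),np.polyfit(q[:,0],q[:,1],1))
m=(Z>.086)&(Z<.098)&(abs(X-.4)<.09)&(Y<-.25)&(Y>-.33); print('front top y',np.percentile(Y[m],[5,50,95]).round(4),m.sum())
f=p["frame"]; save({"frame":cv2.resize(f[180:400,130:520],(780,440),interpolation=2)},"crop11")
E
```

```text
39.3 [0.4527 0.0588 0.2202] [-179.9   -0.  -176.6] 0.0348 [ 0.8  0.1 -0.7]
flux_pot rec [0.2634 0.3819 0.0299] 0.61
flux_pot reg 0.64 230 ztop 0.0425 mean [0.2603 0.3845] circ [260.6 384.7] 17.3
flux_pot reg 0.5 1229 ztop 0.0943 mean [ 0.3956 -0.2997] circ [ 398.4 -302.9] 107.3
burr_case rec [0.5055 0.2573 0.0999] 0.54
cabinet_drawer0_handle rec [ 0.3912 -0.2955  0.0814] 0.65
cabinet_drawer0_handle reg 0.64 1175 ztop 0.0942 mean [ 0.3962 -0.2993] circ [ 397.5 -299.8] 106.1
handle 185 [ 0.39640625 -0.25804304  0.07388015] [ 0.03845798 -0.27420894]
front top y [-0.3104 -0.2994 -0.2893] 517
```

View pics/crop11.png

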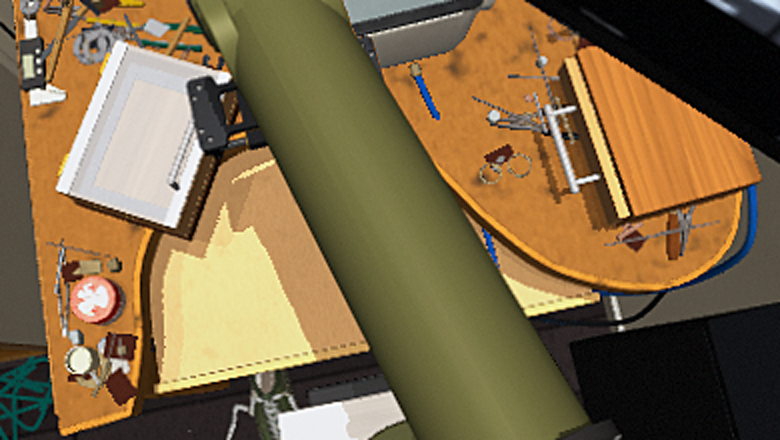

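The last view shows the flap shut on the box (crop (140,140)), the drawer front flush against the cabinet (crop (600,140)), and flux pot untouched at (82,360).

```bash
python3 -c "
from cell import job
print(job.close_job())"
```

```text
the job is handed in; nothing more can be done
None
```

The job is done and handed in at about 39 s. I opened the drawer by its handle until it met its stop, then lifted the flap right back. The box held only the red burr case and the rouge pot, and I put both in the drawer. Then I closed the flap and pushed the drawer home.

**Last checks:**
- **Items:** before the drawer was closed, the top camera showed both on its floor, the pot with its lid up and the case flat. I did not see inside after closing it.
- **Box:** empty apart from loose litter; the camera showed no wax block or yellow pot.
- **Flap:** the depth readings show it shut, with its handle back at about 135 mm above the bench.
- **Drawer:** it met its stop with about 11 N on the wrist, and its handle sits 4–5 mm further in than at the start, when the drawer was ajar.
- **Left alone:** the flux pot is within about 5 mm of where it was first seen. I never moved the gripper near the steel cube or the steel bar. In the last picture the arm may have hidden the cube, and the network found neither, so I have no final measurement of them.
- **False reading:** in the last picture the network reported a burr case at the box. Its 0.10 m height is the flap's level, so I disregarded it.

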